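# Snug the square-headed pipe plug on the bench air manifold

### The arm

A 7-joint arm with a two-finger parallel gripper is mounted at the origin on the work surface. World frame = base frame: x ahead of the robot, y to its left, z up, the work surface at z = 0. Lengths are in m, angles in rad, forces in N, time in s.
With the tool pointing down it reaches from about 0.4 to 0.925 m from the base axis. Payload 5.6 kg.
Tool frame: the origin (TCP) lies on the centre line of the jaws, within the pads' length; the fingertips stand 19 mm ahead of it and the grasp point (between the pads) is the TCP; z points along the fingers, y is the line along which they close (so a half turn about z gives the same grasp; the last joint's range is limited). The gripper opens to 85 mm and grips with 20 to 120 N. Pads are 22 mm wide; open, the fingers measure 114 mm over their backs; the gripper's body (76 mm by 85 mm) begins 54 mm behind the grasp point. The pads swing forward as they close: fully open they stand 13 mm farther back than shut.
Start: joints at [1.236, 0.468, -0.012, 1.603, 0.006, 1.071, -0.056], TCP at [0.187, -0.623, 0.25] pointing down, gripper open.
Joint ranges: [-2.53, 2.53], [-0.31, 2.02], [-1.57, 1.55], [0.28, 2.44], [-1.29, 4.43], [0.15, 1.84], [-2.92, 2.92]. Speed limits (rad/s): [2.57, 2.57, 3.14, 3.14, 3.14, 3.14, 3.14].

### API

Orientations are given as a unit quaternion [x, y, z, w].
In Python, from workcell import * gives the robot as it stands.
- The arm moves only by the tool apply_moves, never from a script. Its argument "targets" is a list of rows, each a list of 7 numbers: the shift along the tool's x, y, z normalised to -1 to 1, where 1 is 500 mm, then the turn, a rotation vector about the tool's x, y, z normalised to -1 to 1, where 1 is 0.5 rad, then the opening, from 0 (shut) to 1 (fully open). In form: [[dx, dy, dz, rx, ry, rz, hand], ...]. A call has 1 to 5 rows; each row is the pose to reach, as a shift and turn from the pose commanded when the call began, along the tool's axes at that moment; what a row does not reach only later rows make up. A row lasts 1/8 s, in which the tool goes at most 62.5 mm and 10.7 degrees, less where a joint would pass 70% of its speed; a pose out of reach is approached as far as the arm can. A call with a number of a shift or a turn outside -1 to 1 is refused whole. A call with a gripper value outside its range is refused whole. The fingers move at their own pace and stop on an object; "grip_force" is the grip in N (left out, the last holds). Time passes only in rows, so rows that repeat a pose let the fingers close. It gives the time, the measured TCP pose, the force, the opening and the grip force at its end, in the units of the state.
- get_obs(): the state, without advancing time (a new reading comes with each control period).
- read_camera(name): name is "side" or "top"; returns a dict with "frame" (480x640x3 uint8, red, green, blue), "vfov" (degrees; the focal length in pixels is half the picture's height over the tangent of half this angle, whatever the lens; pixels are square), "cx", "cy" (the principal point, pixels), "k1" (the pictures are not rectified: a ray, as slopes to the right and down, at radius r is drawn at 1 + k1 r^2 times it, then the intrinsics apply), "view" (4x4, takes a point from world to camera coordinates). Camera axes: x right, y down, z forward; pixel columns grow to the right and rows downward; lengths in m; the calibration is good to about 2 mm. A picture is of the moment at which its call begins. There is no depth.
- hand_in(): hands the job in; it is judged then, once.
The state is a dict: "time_s": time; "joint_pos": joint angles; "joint_velocities": joint speeds; "joint_efforts": joint torques, N m; "tool_pos": TCP position; "eef_rot": TCP orientation; "contact_force": force on the tool from outside, world axes, zero at the start; "moment": the same for the moment, N m; "opening": finger opening in m; "grip_force": force on a finger pad.
Only numpy, scipy, OpenCV 4.12 (cv2) and the standard library are available. Lean on these libraries where they do the work, as an engineer would, in place of code of your own. Each camera call takes 0.05 s, during which the arm holds its last target. There are 200 camera calls.

### The job

The square-headed pipe plug screwed into the top of the aluminium air manifold is still loose. Turn it clockwise until it goes snug, a little way past where it begins to bind, without overtightening it, and let go.

Things in the scene. Friction and masses are not known exactly. Their poses are not given: they have to be found in the camera images.
- manifold: Aluminium air manifold, a bar 260 long (y), 56 wide (x), 44 mm high, fixed to the bench; origin at the centre of its underside, z = 0. Bosses 36 mm wide, 4 mm high at y = -85, 0, +85 mm on its top carry, in any order, the square-headed steel plug, a low hex plug (top 13 mm above the bar) and a round brass coupler (top 36 mm above the bar). A spare square plug lies loose on the bench.
- plug_head (a point): Centre of the top of the square steel head of the plug in the manifold, 84 mm above the bench. The head is 22 x 22 mm, 24 mm high, its flats square to this point's x and y axes; z points up along the screw axis. Below it a 21 mm thick thread shows for 12 mm above the 4 mm boss. Any yaw. It turns in place (does not sink); clockwise from above tightens.
- taper (a joint): Tightness: rad the plug has turned past where its taper began to bind; 0 while loose; drops if backed off. The loose run differs, 0.2 to 0.9 rad at an even 0.16 N m; then torque jumps to 0.26 and climbs 0.8 N m per rad, with no stop. Snug is 0.15 to 0.6 (0.38 to 0.74 N m), best 0.3; above 0.6 is overtightened. Grip with about 60 N. Let go, it stays (over 0.32 it eases back to that).

How it is judged:
By the outcome, as a careful person would: the job done as asked, in the order asked, and still so for the second after the job is handed in, with the robot touching nothing.
It also fails if it takes over 35 s, if anything falls off the work surface, if the arm or the gripper's body presses on something with over 40 N, if the wrist force passes 120 N, or if a joint passes its speed limit or range.

## Working session

There is one attempt and no reset: what is moved stays moved. The work goes in short steps, Python scripts to look and compute and a tool call to move; the robot and the scene stay as the last step left them, time stands still between calls to the robot, and variables do not carry over. Pictures are saved under pics/ and viewed, at most 10 in all, crops included, and the job is handed in when it is done.

Besides the shell and the picture viewer there is one more tool, called after "Request:" by a JSON object that holds its "method" and its "body". apply_moves: Moves the arm, as the interface text tells. Its arguments: {"type":"object","properties":{"targets":{"type":"array","items":{"type":"array","items":{"type":"number"}}},"grip_force":{"type":"number"}},"required":["targets"]}

```bash
mkdir -p pics
python3 - <<'E'
from workcell import *
import cv2,numpy as np
o=get_obs(); print({k:np.round(v,4) for k,v in o.items()})
for n in("top","side"):
    c=read_camera(n); cv2.imwrite(f"pics/{n}0.png",c["frame"][...,::-1]); np.save(f"pics/{n}0.npy",c["frame"])
    print(n,c["vfov"],c["cx"],c["cy"],c["k1"],np.round(c["view"],4).tolist())
E
```

```text
{'time_s': np.float64(0.0), 'joint_pos': array([ 1.236 ,  0.4684, -0.0116,  1.6037,  0.006 ,  1.0714, -0.0563]), 'joint_velocities': array([ 0.0007,  0.0003,  0.0005,  0.0004,  0.0007,  0.    , -0.0006]), 'joint_efforts': array([-2.00000e-04, -5.32380e+01,  2.10000e-02, -2.51309e+01,
        1.13000e-02,  7.80000e-03, -0.00000e+00]), 'tool_pos': array([ 0.1868, -0.622 ,  0.2493]), 'eef_rot': array([ 9.894e-01,  1.453e-01, -2.000e-04, -9.000e-04]), 'contact_force': array([-0.6851, -0.4079,  1.7071]), 'moment': array([ 0.0176, -0.0591,  0.0436]), 'grip_force': np.float64(0.0), 'opening': np.float64(0.0854)}
top 51.05757493192426 314.5070250831059 234.51132067892485 0.021182625277616288 [[0.0125, -0.9999, 0.0041, 0.0453], [-0.9779, -0.0131, -0.2088, 0.5954], [0.2088, -0.0014, -0.978, 0.6108], [0.0, 0.0, 0.0, 1.0]]
side 47.24517386457566 311.8518324913175 230.9787048665964 -0.008154237205908584 [[0.9928, -0.1191, -0.0134, -0.5847], [-0.1014, -0.7757, -0.6229, 0.1421], [0.0638, 0.6198, -0.7822, 0.6344], [0.0, 0.0, 0.0, 1.0]]
```

View pics/top0.png

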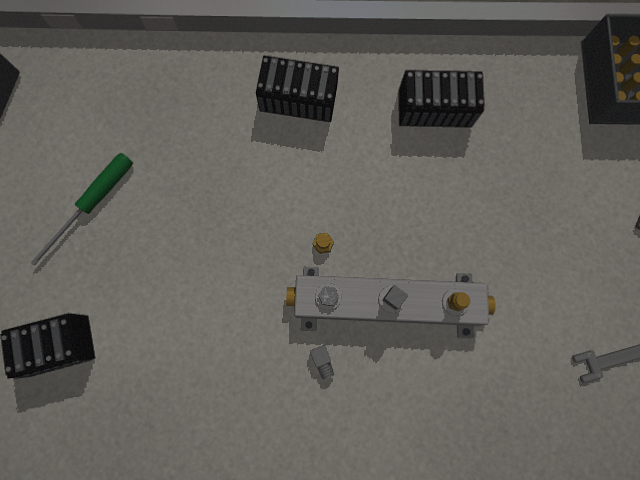

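View pics/side0.png

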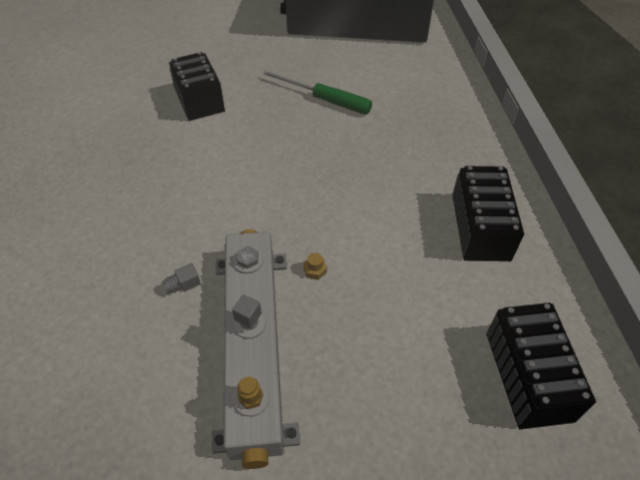

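The square plug is in the middle boss: top view about (396,297), side view about (247,311). The hex plug is at (327,297) and the coupler at (459,301) in the top view. The spare lies at (321,362). I'll enlarge the head in both views.

Run:
```python
import cv2,numpy as np
a=cv2.imread("pics/top0.png")[275:325,370:420]; b=cv2.imread("pics/side0.png")[288:338,222:272]
cv2.imwrite("pics/z.png",np.hstack([cv2.resize(i,(400,400),interpolation=cv2.INTER_NEAREST) for i in(a,b)]))
```

```text
(no output)
```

View pics/z.png

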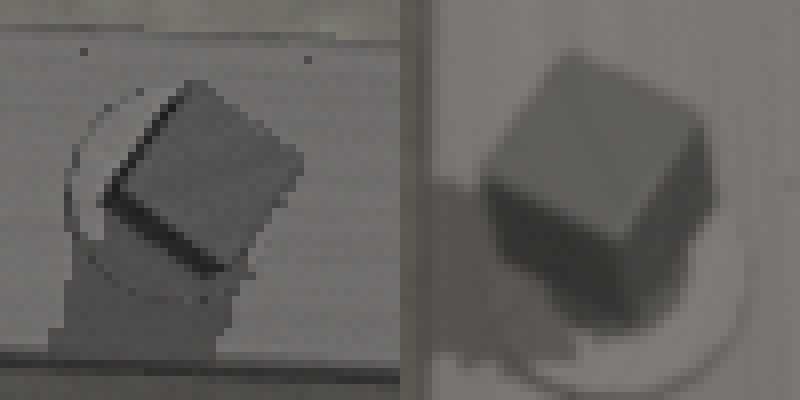

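Crop pixels give the top-face corners. Top view: (190,80), (303,155), (235,270), (118,185). Side view: (172,50), (302,122), (222,240), (86,182). I'll segment the face by flood fill, check it against these corners, and triangulate.

```bash
cat > h.py <<'E'
from workcell import *
import cv2,numpy as np
def cal(c):
    f=240/np.tan(np.radians(c["vfov"]/2)); K=np.array([[f,0,c["cx"]],[0,f,c["cy"]],[0,0,1.]])
    return K,np.array([c["k1"],0,0,0,0.]),np.array(c["view"])
def und(c,p):
    K,D,V=cal(c); return cv2.undistortPoints(np.array(p,float).reshape(-1,1,2),K,D).reshape(-1,2)
def plane(c,p,z):
    V=cal(c)[2];R,t=V[:3,:3],V[:3,3];C=-R.T@t
    d=np.c_[und(c,p),np.ones(len(p))]@R; return C+d*((z-C[2])/d[:,2])[:,None]
def tri(c1,p1,c2,p2):
    X=cv2.triangulatePoints(cal(c1)[2][:3],cal(c2)[2][:3],und(c1,p1).T,und(c2,p2).T);return (X[:3]/X[3]).T
def face(c,seed,tol):
    g=cv2.cvtColor(c["frame"],cv2.COLOR_RGB2GRAY); m=np.zeros((482,642),np.uint8)
    cv2.floodFill(g,m,seed,0,tol,tol,4|cv2.FLOODFILL_FIXED_RANGE|cv2.FLOODFILL_MASK_ONLY|(255<<8)); m=m[1:-1,1:-1]
    return m
E
python3 - <<'E'
from h import *
ct,cs=read_camera("top"),read_camera("side")
pt=np.array([(190,80),(303,155),(235,270),(118,185)])/8+[369.5,274.5]
ps=np.array([(172,50),(302,122),(222,240),(86,182)])/8+[221.5,287.5]
for n,c,s,p in(("top",ct,(396,296),pt),("side",cs,(246,306),ps)):
  for tol in(6,9,12):
    m=face(c,s,tol);cn=max(cv2.findContours(m,0,2)[0],key=cv2.contourArea)
    M=cv2.moments(m,True);print(n,tol,M["m00"],M["m10"]/M["m00"],M["m01"]/M["m00"],p.mean(0))
  for z in(.084,):
    q=plane(c,p,z);e=np.roll(q,-1,0)-q
    print(q.mean(0),np.hypot(e[:,0],e[:,1])*1e3,np.degrees(np.arctan2(e[:,1],e[:,0]))%90)
# same corner correspondences by world position
qt,qs=plane(ct,pt,.084),plane(cs,ps,.084)
o=[np.argmin(np.linalg.norm(qs-a,axis=1)) for a in qt];print(o)
X=tri(ct,pt,cs,ps[o]);print(X.round(4),X.mean(0))
R=__import__("scipy.spatial.transform",fromlist=["Rotation"]).Rotation.from_quat(get_obs()["eef_rot"]).as_matrix();print(R.round(3))
# bar: manifold bright edge orientation (top view) at z=.044
mp=[(296,276),(488,283),(488,324),(296,317)];print(plane(ct,mp,.044).round(4))
E
```

```text
top 6 268.0 396.30223880597015 296.2313432835821 [395.9375 296.0625]
top 9 280.0 396.50714285714287 296.3285714285714 [395.9375 296.0625]
top 12 287.0 396.4668989547038 296.219512195122 [395.9375 296.0625]
[ 0.51215538 -0.05089392  0.084     ] [21.10107488 21.32672041 22.35278189 20.4379971 ] [56.56103157 58.42312686 54.29291542 55.04364179]
side 6 334.0 245.69161676646706 305.57185628742513 [245.9375 306.0625]
side 9 355.0 245.7549295774648 305.6676056338028 [245.9375 306.0625]
side 12 369.0 245.6260162601626 305.7479674796748 [245.9375 306.0625]
[ 0.51497149 -0.05191838  0.084     ] [21.01771976 19.67609042 20.13885898 22.07014212] [51.17420283 55.2833052  57.76459655 57.47418744]
[np.int64(1), np.int64(2), np.int64(3), np.int64(0)]
[[ 0.5279 -0.0481  0.0809]
 [ 0.5164 -0.0655  0.0826]
 [ 0.4988 -0.0543  0.0818]
 [ 0.5113 -0.0361  0.0827]] [ 0.51358663 -0.05098542  0.08199634]
[[ 0.958  0.288 -0.   ]
 [ 0.288 -0.958  0.001]
 [-0.    -0.001 -1.   ]]
[[ 0.541   0.0773  0.044 ]
 [ 0.5351 -0.1819  0.044 ]
 [ 0.4806 -0.1786  0.044 ]
 [ 0.4862  0.0762  0.044 ]]
```

Request:
{"method": "apply_moves", "body": {"targets": [[0.95,-0.9,0,0,0,-0.6,0.6],[0.95,-0.9,0,0,0,-0.6,0.6],[0.95,-0.9,0,0,0,-0.6,0.6],[0.95,-0.9,0,0,0,-0.6,0.6],[0.95,-0.9,0,0,0,-0.6,0.6]], "grip_force": 60}}

```text
time_s: 0.82
tool_pos: [0.3432, -0.3496, 0.2504]
eef_rot: [0.957, 0.291, 0.0, 0.0]
contact_force: [1.8, -0.2, 0.9]
opening: 0.0514
grip_force: 0.0
```

```bash
cat >> h.py <<'E'
from scipy.spatial.transform import Rotation as Ro
def plan(x,y,z,yawy):
    o=get_obs();R=Ro.from_quat(o["eef_rot"]).as_matrix();p=o["tool_pos"]
    T=np.array([[-np.sin(np.radians(yawy)),np.cos(np.radians(yawy)),0],[np.cos(np.radians(yawy)),np.sin(np.radians(yawy)),0],[0,0,-1]]).T
    T[:,0]=np.cross(T[:,1],T[:,2])
    print("t",o["time_s"],"p",p.round(4),"yawy",np.degrees(np.arctan2(R[1,1],R[0,1])).round(2),"open",o["opening"],"F",o["contact_force"].round(1),"M",o["moment"].round(3),"q",o["joint_pos"].round(2))
    print("shift",(R.T@(np.array([x,y,z])-p)/.5).round(4),"rot",(Ro.from_matrix(R.T@T).as_rotvec()/.5).round(4))
E
python3 -c "
from h import *
plan(.5135,-.0515,.2,-34)"
```

```text
t 0.825 p [ 0.3432 -0.3496  0.2504] yawy -56.11 open 0.05139302815238829 F [ 1.8 -0.2  0.9] M [ 0.04  -0.138 -0.035] q [ 0.92  0.21 -0.22  1.97  0.06  0.96 -0.31]
shift [ 0.6153 -0.305   0.1007] rot [ 1.100e-03  1.000e-04 -7.717e-01]
```

Request:
{"method": "apply_moves", "body": {"targets": [[0.6,-0.3,0.1,0,0,-0.75,0.6],[0.6,-0.3,0.1,0,0,-0.75,0.6],[0.6,-0.3,0.1,0,0,-0.75,0.6],[0.6,-0.3,0.1,0,0,-0.75,0.6],[0.6,-0.3,0.1,0,0,-0.75,0.6]]}}

```text
time_s: 1.45
tool_pos: [0.4955, -0.081, 0.2041]
eef_rot: [0.886, 0.464, 0.0, 0.0]
contact_force: [0.9, -0.6, 1.1]
opening: 0.051
grip_force: 0.0
```

```bash
python3 -c "
from h import *
plan(.5135,-.0515,.13,-34)"
```

```text
t 1.45 p [ 0.4955 -0.081   0.2041] yawy -34.65 open 0.050983042556700595 F [ 0.9 -0.6  1.1] M [-0.037 -0.087 -0.007] q [ 0.47  0.32 -0.44  1.98  0.18  0.88 -0.67]
shift [ 0.069  -0.0041  0.1481] rot [ 0.0014  0.0001 -0.0226]
```

Request:
{"method": "apply_moves", "body": {"targets": [[0.05,0,0.08,0,0,0,0.6],[0.05,0,0.13,0,0,0,0.6],[0.05,0,0.13,0,0,0,0.6],[0.05,0,0.13,0,0,0,0.6]]}}

```text
time_s: 1.95
tool_pos: [0.5094, -0.0623, 0.14]
eef_rot: [0.886, 0.464, 0.0, 0.0]
contact_force: [0.5, -1.0, -0.3]
opening: 0.0514
grip_force: 0.0
```

Run:
```python
from h import *
plan(.5135,-.0515,.074,-34)
out=[]
for n,r in(("top",(220,270)),("side",(150,100))):
    c=read_camera(n); out.append(cv2.resize(c["frame"][r[0]:r[0]+150,(r[1]+50):(r[1]+200)] if n=="top" else c["frame"][210:360,170:320],(400,400))[...,::-1])
cv2.imwrite("pics/a.png",np.hstack(out))
```

```text
t 1.95 p [ 0.5094 -0.0623  0.14  ] yawy -34.65 open 0.05140834384100718 F [ 0.5 -1.  -0.3] M [-0.028  0.002 -0.058] q [ 0.4   0.43 -0.42  2.    0.25  0.75 -0.77]
shift [ 0.0224 -0.0058  0.132 ] rot [ 0.0021 -0.0007 -0.0227]
```

View pics/a.png

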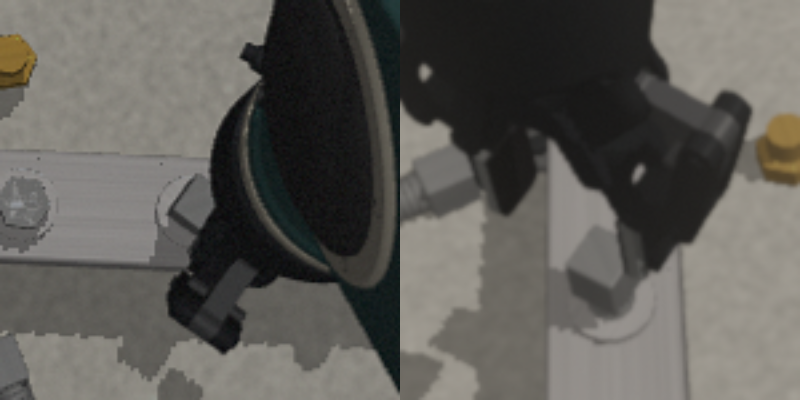

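The gripper is above the head and straddles it, with fingers at about (510,170) and (680,200) in the side crop. Next I'll centre it and go down.

Request:
{"method": "apply_moves", "body": {"targets": [[0.022,-0.006,0.02,0,0,-0.02,0.6],[0.022,-0.006,0.06,0,0,-0.02,0.6],[0.022,-0.006,0.09,0,0,-0.02,0.6],[0.022,-0.006,0.12,0,0,-0.02,0.6],[0.022,-0.006,0.12,0,0,-0.02,0.6]]}}

```text
time_s: 2.68
tool_pos: [0.5119, -0.051, 0.0779]
eef_rot: [0.883, 0.469, -0.001, -0.001]
contact_force: [0.4, -0.3, 0.4]
opening: 0.0514
grip_force: 0.0
```

Run:
```python
from h import *
plan(.5135,-.0515,.074,-34)
```

```text
t 2.675 p [ 0.5119 -0.051   0.0779] yawy -34.02 open 0.051420534923054956 F [ 0.4 -0.3  0.4] M [0.003 0.025 0.025] q [ 0.34  0.54 -0.37  2.03  0.32  0.64 -0.84]
shift [0.001  0.0032 0.0078] rot [-0.0045  0.0023 -0.0009]
```

Now close, gently at first so that the jaws centre on the head.

Request:
{"method": "apply_moves", "body": {"targets": [[0.001,0.003,0.007,0,0,0,0.4],[0.001,0.003,0.007,0,0,0,0.3],[0.001,0.003,0.007,0,0,0,0.2],[0.001,0.003,0.007,0,0,0,0.1],[0.001,0.003,0.007,0,0,0,0.0]], "grip_force": 25}}

```text
time_s: 3.3
tool_pos: [0.5134, -0.051, 0.076]
eef_rot: [0.883, 0.469, -0.001, -0.001]
contact_force: [-3.8, 2.0, 5.2]
opening: 0.022
grip_force: 25.1
```

Run:
```python
from h import *
plan(.5135,-.0515,.074,-34)
```

```text
t 3.3 p [ 0.5134 -0.051   0.076 ] yawy -34.04 open 0.02200591294434859 F [-3.8  2.   5.2] M [ 0.564  1.094 -0.081] q [ 0.34  0.54 -0.37  2.02  0.32  0.63 -0.84]
shift [-0.0007  0.0007  0.004 ] rot [-0.003   0.0013 -0.0014]
```

Request:
{"method": "apply_moves", "body": {"targets": [[0,-0.002,0,0,0,0,0],[0,-0.002,0,0,0,0,0],[0,-0.002,0,0,0,0,0]], "grip_force": 60}}

```text
time_s: 3.68
tool_pos: [0.5134, -0.051, 0.0762]
eef_rot: [0.883, 0.469, -0.0, 0.0]
contact_force: [-3.2, 1.8, 6.4]
opening: 0.0211
grip_force: 60.2
```

Run:
```python
from h import *
plan(.5135,-.0515,.074,-34)
```

```text
t 3.675 p [ 0.5134 -0.051   0.0762] yawy -34.03 open 0.021114868334785288 F [-3.2  1.8  6.4] M [0.339 0.835 0.004] q [ 0.33  0.54 -0.37  2.03  0.32  0.63 -0.84]
shift [-0.0007  0.0008  0.0043] rot [ 0.0002  0.0005 -0.0009]
```

Request:
{"method": "apply_moves", "body": {"targets": [[0,0,0,0,0,0.1,0],[0,0,0,0,0,0.2,0],[0,0,0,0,0,0.2,0],[0,0,0,0,0,0.2,0]]}}

```text
time_s: 4.18
tool_pos: [0.5134, -0.0509, 0.0762]
eef_rot: [0.906, 0.424, -0.0, 0.0]
contact_force: [-2.8, 1.1, 6.8]
opening: 0.0208
grip_force: 60.4
```

```bash
cat > s.py <<'E'
from h import *
r=[];o=get_obs()
R=Ro.from_quat(o["eef_rot"]).as_matrix();y=np.degrees(np.arctan2(R[1,1],R[0,1]))
print("t",o["time_s"],"turned",np.radians(-34.03-y).round(4),"Mz",o["moment"].round(3),"F",o["contact_force"].round(1),"open",o["opening"].round(4),"p",o["tool_pos"].round(4),"tau7",o["joint_efforts"][-1])
E
python3 s.py
```

```text
Traceback (most recent call last):
  File "s.py", line 4, in <module>
    print("t",o["time_s"],"turned",np.radians(-34.03-y).round(4),"Mz",o["moment"].round(3),"F",o["contact_force"].round(1),"open",o["opening"].round(4),"p",o["tool_pos"].round(4),"tau7",o["joint_efforts"][-1])
                                                                                                                                  ^^^^^^^^^^^^^^^^^^
AttributeError: 'float' object has no attribute 'round'
```

```bash
sed -i 's/o\["opening"\].round(4)/o["opening"]/' s.py; python3 s.py
```

```text
t 4.175 turned 0.1005 Mz [ 0.278  0.816 -0.14 ] F [-2.8  1.1  6.8] open 0.02084205109375942 p [ 0.5134 -0.0509  0.0762] tau7 0.14000730123370886
```

Request:
{"method": "apply_moves", "body": {"targets": [[0,0,0,0,0,0.1,0],[0,0,0,0,0,0.1,0]]}}

```text
time_s: 4.42
tool_pos: [0.5133, -0.0509, 0.0762]
eef_rot: [0.916, 0.402, -0.0, 0.0]
contact_force: [-3.9, 2.3, 6.9]
opening: 0.0211
grip_force: 60.5
```

```bash
python3 s.py
```

```text
t 4.425 turned 0.1504 Mz [ 0.299  0.878 -0.14 ] F [-3.9  2.3  6.9] open 0.021058868525245432 p [ 0.5133 -0.0509  0.0762] tau7 0.056983670219779015
```

Request:
{"method": "apply_moves", "body": {"targets": [[0,0,0,0,0,0.1,0],[0,0,0,0,0,0.1,0]]}}

```text
time_s: 4.68
tool_pos: [0.5133, -0.0509, 0.0761]
eef_rot: [0.926, 0.379, -0.0, 0.0]
contact_force: [-4.0, 1.7, 7.6]
opening: 0.021
grip_force: 60.5
```

```bash
python3 s.py
```

```text
t 4.675 turned 0.2004 Mz [ 0.352  0.819 -0.183] F [-4.   1.7  7.6] open 0.020956777973557432 p [ 0.5133 -0.0509  0.0761] tau7 0.055411040084436536
```

Request:
{"method": "apply_moves", "body": {"targets": [[0,0,0,0,0,0.1,0],[0,0,0,0,0,0.1,0]]}}

```text
time_s: 4.92
tool_pos: [0.5133, -0.0509, 0.0762]
eef_rot: [0.935, 0.355, -0.0, 0.0]
contact_force: [-3.6, 1.9, 6.9]
opening: 0.0211
grip_force: 60.5
```

```bash
python3 s.py
```

```text
t 4.925 turned 0.2503 Mz [ 0.325  0.849 -0.138] F [-3.6  1.9  6.9] open 0.02111871649899346 p [ 0.5133 -0.0509  0.0762] tau7 0.05503519205376506
```

Request:
{"method": "apply_moves", "body": {"targets": [[0,0,0,0,0,0.1,0],[0,0,0,0,0,0.1,0]]}}

```text
time_s: 5.18
tool_pos: [0.5133, -0.0509, 0.0761]
eef_rot: [0.943, 0.332, -0.0, 0.0]
contact_force: [-3.8, 2.5, 7.1]
opening: 0.0213
grip_force: 60.5
```

```bash
python3 s.py
```

```text
t 5.175 turned 0.3003 Mz [ 0.327  0.885 -0.075] F [-3.8  2.5  7.1] open 0.021254945303705416 p [ 0.5133 -0.0509  0.0761] tau7 0.05470101605169475
```

```bash
sed -i 's/^r=\[\];o=get_obs()/r=[]\nfor i in range(5): o=get_obs();r.append(o["moment"][2]);i<4 and read_camera("side")\nprint("Mzavg",np.mean(r).round(3),np.std(r).round(3))/' s.py; python3 s.py
```

```text
Mzavg -0.138 0.041
t 5.375 turned 0.3004 Mz [ 0.358  0.888 -0.152] F [-4.2  1.6  6.5] open 0.02085105628865002 p [ 0.5133 -0.0509  0.0761] tau7 0.12969729490578175
```

Request:
{"method": "apply_moves", "body": {"targets": [[0,0,0,0,0,0.1,0],[0,0,0,0,0,0.1,0]]}}

```text
time_s: 5.62
tool_pos: [0.5133, -0.0509, 0.0761]
eef_rot: [0.951, 0.308, -0.0, 0.0]
contact_force: [-4.3, 2.1, 6.2]
opening: 0.0207
grip_force: 60.5
```

```bash
python3 s.py
```

```text
Mzavg -0.145 0.011
t 5.825 turned 0.3503 Mz [ 0.364  0.934 -0.166] F [-3.7  1.6  5.9] open 0.02079843980436674 p [ 0.5133 -0.0509  0.0762] tau7 0.13240649364888668
```

Request:
{"method": "apply_moves", "body": {"targets": [[0,0,0,0,0,0.1,0],[0,0,0,0,0,0.1,0]]}}

```text
time_s: 6.08
tool_pos: [0.5133, -0.0509, 0.0761]
eef_rot: [0.959, 0.284, -0.0, 0.0]
contact_force: [-2.7, 0.5, 6.6]
opening: 0.0209
grip_force: 60.5
```

```bash
python3 s.py
```

```text
Mzavg -0.133 0.026
t 6.275 turned 0.4003 Mz [ 0.401  0.877 -0.14 ] F [-4.2  1.5  6.2] open 0.020946956830725123 p [ 0.5132 -0.0509  0.0761] tau7 0.1322524482384324
```

Request:
{"method": "apply_moves", "body": {"targets": [[0,0,0,0,0,0.1,0],[0,0,0,0,0,0.2,0],[0,0,0,0,0,0.2,0]]}}

```text
time_s: 6.65
tool_pos: [0.5132, -0.0508, 0.0761]
eef_rot: [0.972, 0.236, -0.0, 0.0]
contact_force: [-3.7, 2.0, 5.9]
opening: 0.0212
grip_force: 60.5
```

```bash
python3 s.py
```

```text
Mzavg -0.146 0.034
t 6.85 turned 0.5003 Mz [ 0.417  0.864 -0.144] F [-3.9  2.3  6.2] open 0.02086656312003056 p [ 0.5132 -0.0508  0.0762] tau7 0.13712827116250992
```

Request:
{"method": "apply_moves", "body": {"targets": [[0,0,0,0,0,0.1,0],[0,0,0,0,0,0.2,0],[0,0,0,0,0,0.2,0]]}}

```text
time_s: 7.22
tool_pos: [0.5133, -0.0508, 0.0762]
eef_rot: [0.982, 0.187, -0.0, 0.0]
contact_force: [-3.6, 1.9, 6.6]
opening: 0.021
grip_force: 60.4
```

```bash
python3 s.py
```

```text
Mzavg -0.086 0.027
t 7.425 turned 0.6001 Mz [ 0.423  0.822 -0.066] F [-4.   0.7  6.2] open 0.021643105106346754 p [ 0.5132 -0.0508  0.0762] tau7 0.0963843846693635
```

Request:
{"method": "apply_moves", "body": {"targets": [[0,0,0,0,0,0.1,0],[0,0,0,0,0,0.1,0]]}}

```text
time_s: 7.68
tool_pos: [0.5132, -0.0508, 0.0761]
eef_rot: [0.987, 0.163, -0.0, 0.0]
contact_force: [-3.5, 2.3, 7.0]
opening: 0.0209
grip_force: 60.3
```

```bash
python3 s.py
```

```text
Mzavg -0.013 0.025
t 7.875 turned 0.6497 Mz [0.461 0.865 0.001] F [-3.6  2.2  5.9] open 0.02100332968058543 p [ 0.5132 -0.0508  0.0761] tau7 0.024941295851022005
```

Request:
{"method": "apply_moves", "body": {"targets": [[0,0,0,0,0,0.1,0],[0,0,0,0,0,0.1,0]]}}

```text
time_s: 8.12
tool_pos: [0.5132, -0.0508, 0.0761]
eef_rot: [0.99, 0.138, -0.0, 0.0]
contact_force: [-4.1, 2.5, 6.0]
opening: 0.0209
grip_force: 60.3
```

```bash
python3 s.py
```

```text
Mzavg -0.012 0.024
t 8.325 turned 0.6996 Mz [ 0.36   0.856 -0.031] F [-3.7  2.2  6.1] open 0.020833705721411373 p [ 0.5132 -0.0508  0.0761] tau7 -0.006570982077391818
```

```bash
cat > m.py <<'E'
from h import *
for i in range(4):
    o=get_obs();R=Ro.from_quat(o["eef_rot"]).as_matrix();y=np.degrees(np.arctan2(R[1,1],R[0,1]))
    print(round(o["time_s"],3),"turned",np.radians(-34.03-y).round(4),"Mz",o["moment"][2].round(3),"tau7",round(o["joint_efforts"][-1],3),"v7",round(o["joint_velocities"][-1],4))
    if i<3: read_camera("side")
E
python3 m.py
```

```text
8.325 turned 0.6996 Mz -0.031 tau7 -0.007 v7 -0.0007
8.375 turned 0.6996 Mz -0.022 tau7 -0.007 v7 0.0008
8.425 turned 0.6996 Mz -0.022 tau7 -0.007 v7 -0.0004
8.475 turned 0.6995 Mz 0.016 tau7 -0.008 v7 -0.0005
```

Request:
{"method": "apply_moves", "body": {"targets": [[0,0,0,0,0,0.06,0]]}}

```text
time_s: 8.6
tool_pos: [0.5132, -0.0507, 0.0761]
eef_rot: [0.992, 0.124, -0.0, 0.0]
contact_force: [-4.5, 1.7, 6.7]
opening: 0.0211
grip_force: 60.0
```

```bash
python3 m.py
```

```text
8.6 turned 0.7292 Mz 0.342 tau7 -0.08 v7 -0.1954
8.65 turned 0.7304 Mz 0.231 tau7 -0.276 v7 0.0304
8.7 turned 0.7292 Mz 0.12 tau7 -0.236 v7 0.0081
8.75 turned 0.729 Mz 0.145 tau7 -0.14 v7 0.0015
```

Request:
{"method": "apply_moves", "body": {"targets": [[0,0,0,0,0,0.02,0],[0,0,0,0,0,0.04,0],[0,0,0,0,0,0.06,0]]}}

```text
time_s: 9.12
tool_pos: [0.5132, -0.0507, 0.0761]
eef_rot: [0.994, 0.109, -0.0, 0.0]
contact_force: [-3.6, 0.8, 6.4]
opening: 0.0209
grip_force: 60.0
```

```bash
python3 m.py
```

```text
9.125 turned 0.7585 Mz 0.336 tau7 -0.28 v7 -0.0618
9.175 turned 0.7589 Mz 0.311 tau7 -0.325 v7 0.0094
9.225 turned 0.7585 Mz 0.204 tau7 -0.287 v7 0.0046
9.275 turned 0.7584 Mz 0.241 tau7 -0.26 v7 0.0007
```

Request:
{"method": "apply_moves", "body": {"targets": [[0,0,0,0,0,0.02,0],[0,0,0,0,0,0.04,0],[0,0,0,0,0,0.06,0]]}}

```text
time_s: 9.65
tool_pos: [0.5132, -0.0507, 0.0761]
eef_rot: [0.996, 0.094, -0.0, 0.0]
contact_force: [-4.3, 2.2, 5.7]
opening: 0.0212
grip_force: 60.0
```

```bash
python3 m.py
```

```text
9.65 turned 0.7884 Mz 0.417 tau7 -0.299 v7 -0.0634
9.7 turned 0.7887 Mz 0.266 tau7 -0.344 v7 0.0126
9.75 turned 0.7884 Mz 0.283 tau7 -0.307 v7 0.003
9.8 turned 0.7883 Mz 0.329 tau7 -0.279 v7 0.0007
```

Request:
{"method": "apply_moves", "body": {"targets": [[0,0,0,0,0,0.02,0],[0,0,0,0,0,0.04,0],[0,0,0,0,0,0.06,0]]}}

```text
time_s: 10.18
tool_pos: [0.5132, -0.0507, 0.0761]
eef_rot: [0.997, 0.079, -0.0, 0.0]
contact_force: [-4.0, 1.7, 6.1]
opening: 0.0207
grip_force: 60.0
```

```bash
python3 m.py
```

```text
10.175 turned 0.8182 Mz 0.429 tau7 -0.319 v7 -0.0652
10.225 turned 0.8186 Mz 0.311 tau7 -0.364 v7 0.009
10.275 turned 0.8183 Mz 0.328 tau7 -0.326 v7 0.0054
10.325 turned 0.8183 Mz 0.32 tau7 -0.299 v7 -0.0002
```

Request:
{"method": "apply_moves", "body": {"targets": [[0,0,0,0,0,0.02,0],[0,0,0,0,0,0.04,0],[0,0,0,0,0,0.06,0]]}}

```text
time_s: 10.7
tool_pos: [0.5132, -0.0507, 0.0761]
eef_rot: [0.998, 0.064, -0.0, 0.0]
contact_force: [-4.1, 1.2, 7.3]
opening: 0.0208
grip_force: 59.9
```

```bash
python3 m.py
```

```text
10.7 turned 0.8482 Mz 0.452 tau7 -0.338 v7 -0.0645
10.75 turned 0.8485 Mz 0.326 tau7 -0.383 v7 0.0108
10.8 turned 0.8482 Mz 0.288 tau7 -0.346 v7 0.0022
10.85 turned 0.8482 Mz 0.335 tau7 -0.318 v7 0.0001
```

Request:
{"method": "apply_moves", "body": {"targets": [[0,0,0,0,0,0.02,0],[0,0,0,0,0,0.04,0],[0,0,0,0,0,0.06,0]]}}

```text
time_s: 11.22
tool_pos: [0.5132, -0.0507, 0.0761]
eef_rot: [0.999, 0.049, -0.0, 0.0]
contact_force: [-4.4, 1.6, 7.3]
opening: 0.0212
grip_force: 59.9
```

```bash
python3 m.py
```

```text
11.225 turned 0.878 Mz 0.407 tau7 -0.358 v7 -0.0646
11.275 turned 0.8783 Mz 0.386 tau7 -0.403 v7 0.0117
11.325 turned 0.878 Mz 0.304 tau7 -0.365 v7 -0.0001
11.375 turned 0.878 Mz 0.366 tau7 -0.338 v7 0.0001
```

Request:
{"method": "apply_moves", "body": {"targets": [[0,0,0,0,0,0.03,0],[0,0,0,0,0,0.06,0],[0,0,0,0,0,0.09,0],[0,0,0,0,0,0.12,0]]}}

```text
time_s: 11.88
tool_pos: [0.5132, -0.0507, 0.0761]
eef_rot: [1.0, 0.019, -0.0, 0.0]
contact_force: [-3.4, 1.7, 6.8]
opening: 0.0208
grip_force: 59.9
```

```bash
python3 m.py
```

```text
11.875 turned 0.938 Mz 0.522 tau7 -0.365 v7 -0.0941
11.925 turned 0.9386 Mz 0.338 tau7 -0.433 v7 0.0156
11.975 turned 0.9381 Mz 0.33 tau7 -0.396 v7 0.005
12.025 turned 0.9379 Mz 0.408 tau7 -0.351 v7 -0.0006
```

Request:
{"method": "apply_moves", "body": {"targets": [[0,0,0,0,0,0,0.35],[0,0,0,0,0,0,0.55],[0,0,0,0,0,0,0.55],[0,0,-0.06,0,0,0,0.55],[0,0,-0.12,0,0,0,0.55]]}}

```text
time_s: 12.65
tool_pos: [0.5132, -0.0512, 0.136]
eef_rot: [1.0, 0.018, -0.0, -0.0]
contact_force: [-0.3, 0.2, 0.3]
opening: 0.0468
grip_force: 0.0
```

Request:
{"method": "apply_moves", "body": {"targets": [[0,0,-0.12,0,0,0,0.55],[0,0,-0.24,0,0,0,0.55],[-0.2,-0.3,-0.3,0,0,0,0.55],[-0.2,-0.5,-0.3,0,0,0,0.55],[-0.2,-0.5,-0.3,0,0,0,0.55]]}}

```text
time_s: 13.28
tool_pos: [0.4333, 0.1169, 0.2784]
eef_rot: [1.0, 0.018, 0.001, -0.0]
contact_force: [0.8, -0.1, -0.9]
opening: 0.0468
grip_force: 0.0
```

Run:
```python
from h import *
plan(.5135,-.0515,.3,-88)
a=read_camera("top")["frame"];b=read_camera("side")["frame"]
cv2.imwrite("pics/e.png",np.hstack([cv2.resize(i,(400,400),interpolation=cv2.INTER_NEAREST) for i in(a[275:325,370:420],b[288:338,222:272])])[...,::-1])
```

```text
t 13.275 p [0.4333 0.1169 0.2784] yawy -87.96 open 0.04680199632539191 F [ 0.8 -0.1 -0.9] M [ 0.053 -0.074 -0.014] q [-0.04  0.11 -0.31  2.02  0.04  1.01 -1.91]
shift [ 0.1484  0.3423 -0.043 ] rot [ 0.     -0.0035  0.0013]
```

View pics/e.png

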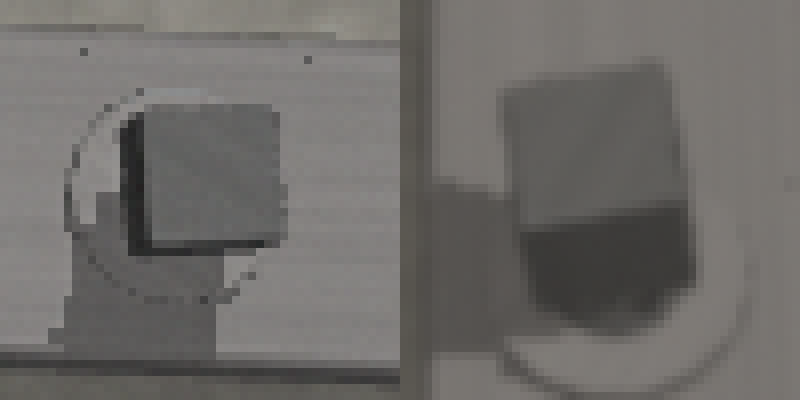

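The head at (215,175) in the top crop has turned to about the gripper's final yaw with no visible slip. It still stands centred on its boss, and the arm is clear of it.

Request:
{"method": "apply_moves", "body": {"targets": [[0,0,0,0,0,0,0.55],[0,0,0,0,0,0,0.55]]}}

```text
time_s: 13.62
tool_pos: [0.4344, 0.1142, 0.2774]
eef_rot: [1.0, 0.017, -0.0, 0.0]
contact_force: [0.2, -0.6, -0.0]
opening: 0.0472
grip_force: 0.0
```

```bash
python3 -c "
from workcell import *
print(hand_in())"
```

```text
the job is handed in; nothing more can be done
None
```

I turned the plug clockwise about 0.94 rad to roughly 0.3 rad past binding (estimated from about 0.5 N m of wrist torque), then let go, moved the arm clear and handed the job in at about 13.6 s; no verdict was shown.

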